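# Gauge a batch of tool handles and ferrules and sort them

### The arm

A 7-joint arm with a two-finger parallel gripper is mounted at the origin on the work surface. World frame = base frame: x ahead of the robot, y to its left, z up, the work surface at z = 0. Lengths are in m, angles in rad, forces in N, time in s.
With the tool pointing down it reaches from about 0.425 to 0.875 m from the base axis. Payload 8.4 kg.
Tool frame: the origin (TCP) lies on the centre line of the jaws, within the pads' length; the fingertips stand 25 mm ahead of it and the grasp point (between the pads) lies 6 mm ahead of it; z points along the fingers, x is the direction in which the jaws open and shut, and the axes are right-handed (so a half turn about z gives the same grasp; the last joint's range is limited). The gripper opens to 87 mm and grips with 3 to 60 N. Pads are 19 mm wide; open, the fingers measure 117 mm over their backs; the gripper's body (75 mm by 190 mm) begins 51 mm behind the grasp point.
Start: joints at [-1.221, 0.333, 0.04, 1.465, -0.013, 1.343, -0.059], TCP at [0.282, 0.586, 0.248] pointing down, gripper open.
Joint ranges: [-2.58, 2.58], [-0.38, 2.09], [-1.3, 1.39], [0.25, 2.4], [-1.5, 4.64], [0.08, 2.09], [-2.65, 2.65]. Speed limits (rad/s): [2.22, 2.22, 2.79, 2.79, 3.14, 3.14, 3.14].

### API

Orientations are given as a unit quaternion [w, x, y, z].
In Python, from plant import robot, solver, eyes, ticket, models gives the robot as it stands. The module is installed in compiled form; this text tells all that it offers. Calls block until the motion is done:
- robot.movep(position, orientation): joint-space move of the TCP to a pose.
- robot.servo_line(position, vel=0.15, ori=None): straight line of the TCP; ori=None keeps the orientation; vel is the mean speed in m/s.
- robot.set_joints(angles): joint-space move.
- robot.gripper_to(opening, f_grip=None): finger opening in m; f_grip is the grip in N (None keeps the last); returns when the fingers have stopped.
- robot.dwell(seconds).
- solver.solve_ik(position, orientation): joint angles nearest the present ones, or None.
- eyes.grab_frame(name): name is "scene" or "top"; returns (picture, depth): 400x640x3 uint8, blue, green, red; 400x640 float32, m along the optical axis (not along the pixel's ray), 0 where there is no reading.
- eyes.camera_params(name): a dict with "intrinsics" (3x3 intrinsics, pixels), "k1" (the pictures are not rectified: a ray, as slopes to the right and down, at radius r is drawn at 1 + k1 r^2 times it, then the intrinsics apply), "xyz" and "attitude" of the camera in the world. Camera axes: x right, y up, looking along -z (the intrinsics and any distortion apply to the point x, -y, -z); pixel columns grow to the right and rows downward; lengths in m; the calibration is good to about 2 mm. A picture is of the moment at which its call begins. camera_params takes no time and is no camera call.
A pose or a line that the arm cannot do raises robot.Unreachable and nothing moves.
- ticket.finish_job(): hands the job in, once; it reports no verdict.
Trained networks look in the newest picture that a camera, given by its name, has taken for a name from the list of things; names that differ only in an ending like _2 or _b are one class to them, and where a whole thing is asked for, a point or a joint stands for the part that bears it (a point fixed in the world has none). Each returns a list of dicts, best first, with "conf" (0 to 1); they miss things now and then, are a little off and sometimes report something else, mostly with a low value. They report only what shows in the picture. A call takes as long as a camera call. They do not tell look-alikes from the thing itself.
- models.spot_in(camera, query): "box" ([centre column, centre row, width, height] in pixels, round what is visible of it).
- models.pinpoint(camera, query): "pixel" ([column, row] in pixels: a listed point, or the origin of a listed thing).
Readings, each from a call of its own:
- robot.read_time(): time.
- robot.read_joint_pos(): joint angles.
- robot.read_joint_vel(): joint speeds.
- robot.read_effort(): joint torques, N m.
- robot.read_position(): TCP position.
- robot.read_tcp_rot(): TCP orientation.
- robot.read_wrist_force(): force on the tool from outside, world axes, zero at the start.
- robot.read_torque(): the same for the moment, N m.
- robot.read_gripper_width(): finger opening in m.
Only numpy, scipy, OpenCV 4.12 (cv2) and the standard library are available. Lean on these libraries where they do the work, as an engineer would, in place of code of your own. Each camera call takes 0.05 s, during which the arm holds its last target. There are 200 camera calls.

### The job

Check the turned tool handles, and after them the brass ferrules, one piece at a time and working along each row from the robot's left to its right. Push each handle's round tenon down through the upper (go) gap of the green gap gauge and on against the lower (no-go) gap, without forcing: a handle is good if go lets it through and no-go stops it, and a reject if it will not enter go (press it there lightly) or passes right through no-go; slide each ferrule along the level gauge pin: it is good if it goes home to the shoulder, a reject if it will not go on (press it lightly against the pin's end). Lay good pieces flat in the green tray and rejects flat in the red tray, and leave the hammer, bowl and wood block alone.

Things in the scene. Friction and masses are not known exactly. Their poses are not given: they have to be found in the camera images.
- handle_a_center (a point): Tool handle, first (leftmost, +y) place in the row on the black rubber mat (3 mm thick), lying flat; may be absent. Yellow wooden grip, 90 mm long (x) x 28 wide (y) x 24 thick (z), with a paler round tenon 36 mm long on its +x end, on the same axis; 70 g. This point is the centre of the grip (12 mm above what it lies on); +x points towards the tenon.
- handle_a_tenon (a point): Centre of that handle's tenon, 63 mm along +x from the centre of the grip, on its axis; same axes. Any handle may be sound or faulty: a sound tenon is 17 mm in diameter; others are 11 or 23.
- handle_b_center (a point): Tool handle, second place in the row on the black rubber mat (3 mm thick), lying flat; may be absent. Yellow wooden grip, 90 mm long (x) x 28 wide (y) x 24 thick (z), with a paler round tenon 36 mm long on its +x end, on the same axis; 70 g. This point is the centre of the grip (12 mm above what it lies on); +x points towards the tenon.
- handle_b_tenon (a point): Centre of that handle's tenon, 63 mm along +x from the centre of the grip, on its axis; same axes. Any handle may be sound or faulty: a sound tenon is 17 mm in diameter; others are 11 or 23.
- handle_c_center (a point): Tool handle, third place in the row on the black rubber mat (3 mm thick), lying flat; may be absent. Yellow wooden grip, 90 mm long (x) x 28 wide (y) x 24 thick (z), with a paler round tenon 36 mm long on its +x end, on the same axis; 70 g. This point is the centre of the grip (12 mm above what it lies on); +x points towards the tenon.
- handle_c_tenon (a point): Centre of that handle's tenon, 63 mm along +x from the centre of the grip, on its axis; same axes. Any handle may be sound or faulty: a sound tenon is 17 mm in diameter; others are 11 or 23.
- handle_d_center (a point): Tool handle, fourth (rightmost, -y) place in the row on the black rubber mat (3 mm thick), lying flat; may be absent. Yellow wooden grip, 90 mm long (x) x 28 wide (y) x 24 thick (z), with a paler round tenon 36 mm long on its +x end, on the same axis; 70 g. This point is the centre of the grip (12 mm above what it lies on); +x points towards the tenon.
- handle_d_tenon (a point): Centre of that handle's tenon, 63 mm along +x from the centre of the grip, on its axis; same axes. Any handle may be sound or faulty: a sound tenon is 17 mm in diameter; others are 11 or 23.
- ferrule_a_center (a point): Brass ferrule, first (leftmost, +y) place in the row on the blue pad (3 mm thick); may be absent. Square tube 28 x 28 mm, 36 long, 60 g, lying with its bore level. This point is its centre (14 mm above what it lies on); x runs along the bore, from end to end alike. A sound bore is 21 mm across, a tight one 14.
- ferrule_b_center (a point): Brass ferrule, second place in the row on the blue pad (3 mm thick); may be absent. Square tube 28 x 28 mm, 36 long, 60 g, lying with its bore level. This point is its centre (14 mm above what it lies on); x runs along the bore, from end to end alike. A sound bore is 21 mm across, a tight one 14.
- ferrule_c_center (a point): Brass ferrule, third (rightmost, -y) place in the row on the blue pad (3 mm thick); may be absent. Square tube 28 x 28 mm, 36 long, 60 g, lying with its bore level. This point is its centre (14 mm above what it lies on); x runs along the bore, from end to end alike. A sound bore is 21 mm across, a tight one 14.
- gap_gauge: Gap gauge (fixed): green C-frame, open upward, in a grey cast holder (base 120 x 100 mm, boss up to 50 mm). Two pairs of steel anvils, 16 mm thick in x, make an upper go gap and, below, a no-go gap. Origin under the base; x level, through the gaps, roughly away from the robot; y across them; z up. Frame 22 mm thick in x; arms 18 to 40 mm either side in y, 180 high, screws out to 54 mm.
- go_gap (a point): Centre of the go gap (21 mm wide, faces 10 mm high) at its upper edges, 170 mm above the bench; axes as gap_gauge. 45-degree lead-ins above it widen to 35 mm at 7 mm up. A tenon must lie along x, either way round. A 23 mm tenon stays on these edges, its axis 5 mm above this point.
- nogo_gap (a point): Centre of the no-go gap (15 mm wide, 12 high) at its upper edges, 45 mm straight below go_gap; same axes. The throat between the gaps is 36 mm wide, 35 high; below no-go it is open 28 mm more. A 17 mm tenon is stopped with its axis 4 mm above this point; an 11 mm one is right through when its axis is 18 mm or more below (floor 40 below).
- pin_shoulder (a point): Gauge pin (fixed): ground steel, 17 mm in diameter, 55 long, level, 90 mm above the bench, in a blue block (40 x 50 mm, 118 high). This point: on the pin's axis at the face of the dark shoulder (34 mm across) at its root. The pin points along -x of this frame, roughly towards the robot; z up. A sound ferrule stops at the shoulder, its centre 18 mm along -x from here.
- pin_tip (a point): Free end of the gauge pin, on its axis, 55 mm along -x from pin_shoulder, same axes; tapered to 10 mm over its last 8 mm. A tight ferrule stays outside, its end against the tip (the taper enters its bore a little).
- pass_tray_in (a point): Green tray (fixed) for good parts: centre of its inner floor, 4 mm above the bench. Inside 222 (x, roughly away from the robot) x 156 (y) mm, walls 4 mm thick standing 20 mm above the floor. The green and the red tray swap sides from start to start.
- reject_tray_in (a point): Red tray (fixed) for rejects: centre of its inner floor; same size and axes as the green tray.
- hammer: Bystander: a hammer 240 mm long lying beyond the gauges. Leave it alone.
- bowl: Bystander: a small copper bowl, 110 mm across. Leave it alone.
- wood_block: Bystander: a block of wood, 90 x 130 x 60 mm. Leave it alone.
Mind the look-alikes: they are no part of the job. What is shaped like the part that bears handle_b_center but grey or turquoise is not meant.

How it is judged:
On the way, in this order (a step that is already met when the one before it is completed fails the run):
1. handle_a: tenon pushed down through the go gap and pressed on the no-go anvils, which stop it (z of handle_a_tenon in the frame of nogo_gap between -0.003 and 0.01 m and y of handle_a_tenon in the frame of nogo_gap between -0.006 and 0.006 m and x of handle_a_tenon in the frame of nogo_gap between -0.016 and 0.016 m and angle between the x axis of handle_a_tenon and the x axis of nogo_gap, either way round below 0.25 rad and contact force between handle_a and gap_gauge above 1.5 N), for 0.2 s.
2. handle_b: tenon pushed down through the go gap and right on through the no-go gap (z of handle_b_tenon in the frame of nogo_gap between -0.042 and -0.018 m and y of handle_b_tenon in the frame of nogo_gap between -0.006 and 0.006 m and x of handle_b_tenon in the frame of nogo_gap between -0.016 and 0.016 m and angle between the x axis of handle_b_tenon and the x axis of nogo_gap, either way round below 0.25 rad), for 0.2 s.
3. handle_c: tenon pushed down through the go gap and pressed on the no-go anvils, which stop it (z of handle_c_tenon in the frame of nogo_gap between -0.003 and 0.01 m and y of handle_c_tenon in the frame of nogo_gap between -0.006 and 0.006 m and x of handle_c_tenon in the frame of nogo_gap between -0.016 and 0.016 m and angle between the x axis of handle_c_tenon and the x axis of nogo_gap, either way round below 0.25 rad and contact force between handle_c and gap_gauge above 1.5 N), for 0.2 s.
4. handle_d: tenon pressed on the go gap, which it does not enter (z of handle_d_tenon in the frame of nogo_gap between 0.045 and 0.062 m and y of handle_d_tenon in the frame of nogo_gap between -0.006 and 0.006 m and x of handle_d_tenon in the frame of nogo_gap between -0.016 and 0.016 m and angle between the x axis of handle_d_tenon and the x axis of nogo_gap, either way round below 0.25 rad and contact force between handle_d and gap_gauge above 1.5 N), for 0.2 s.
5. ferrule_a: slid along the gauge pin, home to the shoulder (x of ferrule_a_center in the frame of pin_shoulder between -0.026 and -0.01 m and y of ferrule_a_center in the frame of pin_shoulder between -0.006 and 0.006 m and z of ferrule_a_center in the frame of pin_shoulder between -0.006 and 0.006 m and angle between the x axis of ferrule_a_center and the x axis of pin_shoulder, either way round below 0.25 rad), for 0.2 s.
6. ferrule_b: pressed against the end of the gauge pin, onto which it does not go (x of ferrule_b_center in the frame of pin_tip between -0.026 and -0.01 m and y of ferrule_b_center in the frame of pin_tip between -0.006 and 0.006 m and z of ferrule_b_center in the frame of pin_tip between -0.006 and 0.006 m and angle between the x axis of ferrule_b_center and the x axis of pin_tip, either way round below 0.25 rad and contact force between ferrule_b and pin_gauge above 1.5 N), for 0.2 s.
7. ferrule_c: slid along the gauge pin, home to the shoulder (x of ferrule_c_center in the frame of pin_shoulder between -0.026 and -0.01 m and y of ferrule_c_center in the frame of pin_shoulder between -0.006 and 0.006 m and z of ferrule_c_center in the frame of pin_shoulder between -0.006 and 0.006 m and angle between the x axis of ferrule_c_center and the x axis of pin_shoulder, either way round below 0.25 rad), for 0.2 s.
At the end, for the whole second after the job is handed in: Every handle present with a 17 mm tenon and every ferrule present with a 21 mm bore lies in the green tray, every other handle and ferrule in the red tray: centre within the tray's walls and less than 45 mm above its floor, lying flat within 20 degrees, at rest and released (x of handle_a_center in the frame of pass_tray_in between -0.105 and 0.105 m and y of handle_a_center in the frame of pass_tray_in between -0.074 and 0.074 m and z of handle_a_center in the frame of pass_tray_in between 0 and 0.045 m and angle between handle_a_center's own x axis and vertical between 1.22 and 1.92 rad and linear speed of each of handle_a, handle_b, handle_c, handle_d, ferrule_a, ferrule_b, ferrule_c below 0.03 m/s and x of handle_b_center in the frame of reject_tray_in between -0.105 and 0.105 m and y of handle_b_center in the frame of reject_tray_in between -0.074 and 0.074 m and z of handle_b_center in the frame of reject_tray_in between 0 and 0.045 m and angle between handle_b_center's own x axis and vertical between 1.22 and 1.92 rad and x of handle_c_center in the frame of pass_tray_in between -0.105 and 0.105 m and y of handle_c_center in the frame of pass_tray_in between -0.074 and 0.074 m and z of handle_c_center in the frame of pass_tray_in between 0 and 0.045 m and angle between handle_c_center's own x axis and vertical between 1.22 and 1.92 rad and x of handle_d_center in the frame of reject_tray_in between -0.105 and 0.105 m and y of handle_d_center in the frame of reject_tray_in between -0.074 and 0.074 m and z of handle_d_center in the frame of reject_tray_in between 0 and 0.045 m and angle between handle_d_center's own x axis and vertical between 1.22 and 1.92 rad and x of ferrule_a_center in the frame of pass_tray_in between -0.105 and 0.105 m and y of ferrule_a_center in the frame of pass_tray_in between -0.074 and 0.074 m and z of ferrule_a_center in the frame of pass_tray_in between 0 and 0.045 m and angle between ferrule_a_center's own x axis and vertical between 1.22 and 1.92 rad and x of ferrule_b_center in the frame of reject_tray_in between -0.105 and 0.105 m and y of ferrule_b_center in the frame of reject_tray_in between -0.074 and 0.074 m and z of ferrule_b_center in the frame of reject_tray_in between 0 and 0.045 m and angle between ferrule_b_center's own x axis and vertical between 1.22 and 1.92 rad and x of ferrule_c_center in the frame of pass_tray_in between -0.105 and 0.105 m and y of ferrule_c_center in the frame of pass_tray_in between -0.074 and 0.074 m and z of ferrule_c_center in the frame of pass_tray_in between 0 and 0.045 m and angle between ferrule_c_center's own x axis and vertical between 1.22 and 1.92 rad); the robot touches nothing.
It fails at once if the hammer is moved more than 3 cm (distance of hammer from where it was at the start of the episode above 0.03 m).
It fails at once if the bowl is moved more than 3 cm (distance of bowl from where it was at the start of the episode above 0.03 m).
It fails at once if the wood block is moved more than 3 cm (distance of wood_block from where it was at the start of the episode above 0.03 m).
It fails at once if a handle is forced against the gap gauge with more than 60 N (contact force between any of handle_a, handle_b, handle_c, handle_d and gap_gauge above 60 N).
It fails at once if a ferrule is forced against the gauge pin with more than 60 N (contact force between any of ferrule_a, ferrule_b, ferrule_c and pin_gauge above 60 N).
Of handle_a, handle_b, handle_c, handle_d only 3 to 4 are there at a start; the rules pass over those that are not, and their reading is None.
Of ferrule_a, ferrule_b, ferrule_c only 1 to 2 are there at a start; the rules pass over those that are not, and their reading is None.
At some moment in a run one of handle_b, handle_c, ferrule_b may be knocked a few centimetres aside while the robot is not near it.
It also fails if it takes over 210 s, if anything falls off the work surface, if the arm or the gripper's body presses on something with over 40 N, if the wrist force passes 120 N, or if a joint passes its speed limit or range.

## Working session

There is one attempt and no reset: what is moved stays moved. The work goes in short steps, each a Python script; the robot and the scene stay as the last script left them, time stands still between calls to the robot, and variables do not carry over. Pictures are saved under pics/ and viewed, about 12 in all and at most 16, crops included, and the job is handed in when it is done.

```bash
mkdir -p pics; ls; cat > h.py <<'E'
import numpy as np, cv2
from plant import robot, solver, eyes, ticket, models
from scipy.spatial.transform import Rotation as R
def cam(n):
    p=eyes.camera_params(n); K=np.array(p["intrinsics"]); q=p["attitude"]
    q=np.array(q,float)
    M=q if q.shape==(3,3) else R.from_quat([q[1],q[2],q[3],q[0]]).as_matrix()
    return K,p["k1"],np.array(p["xyz"]),M
def ray(n,u,v):
    K,k1,t,M=cam(n)
    d=np.array([(u-K[0,2])/K[0,0],(v-K[1,2])/K[1,1]]); s=d.copy()
    for _ in range(20): s=d/(1+k1*(s@s))
    return t,M@np.array([s[0],-s[1],-1.])   # per unit depth
def at_z(n,px,z):
    t,d=ray(n,*px); return t+d*(z-t[2])/d[2]
def at_d(n,px,dep):
    t,d=ray(n,*px); return t+d*dep
def proj(n,P):
    K,k1,t,M=cam(n); c=M.T@(np.array(P)-t); s=np.array([c[0],-c[1]])/-c[2]
    s=s*(1+k1*(s@s)); return np.array([K[0,0]*s[0]+K[0,2],K[1,1]*s[1]+K[1,2]])
def cloud(n,dep):
    K,k1,t,M=cam(n); h,w=dep.shape; v,u=np.mgrid[:h,:w]
    d=np.stack([(u-K[0,2])/K[0,0],(v-K[1,2])/K[1,1]],-1); s=d.copy()
    for _ in range(20): s=d/(1+k1*(s**2).sum(-1,keepdims=True))
    c=np.concatenate([s[...,:1],-s[...,1:],-np.ones((h,w,1))],-1)*dep[...,None]
    return c@M.T+t
E
python3 - <<'E'
from h import *
for n in("scene","top"):
    p=eyes.camera_params(n);print(p)
    im,d=eyes.grab_frame(n);cv2.imwrite(f"pics/{n}0.png",im);np.save(f"pics/{n}0.npy",d)
    for q in ["handle_a_center","handle_a_tenon","ferrule_a_center","gap_gauge","go_gap","nogo_gap","pin_shoulder","pin_tip","pass_tray_in","reject_tray_in"]:
        print(n,q,[(np.round(x["pixel"],1).tolist(),round(x["conf"],2)) for x in models.pinpoint(n,q)])
print(robot.read_time(),robot.read_tcp_rot(),robot.read_wrist_force())
E
```

```text
pics
{'intrinsics': array([[389.17947617,   0.        , 322.11111076],
       [  0.        , 389.17947617, 197.8160306 ],
       [  0.        ,   0.        ,   1.        ]]), 'k1': -0.009798896726833766, 'xyz': array([ 1.36080864, -0.17535277,  0.71162997]), 'attitude': array([0.69332719, 0.36788129, 0.30345108, 0.54025753])}
scene handle_a_center [([363.0, 217.0], 0.73)]
scene handle_a_tenon [([371.0, 228.5], 0.67), ([352.7, 312.4], 0.44)]
scene ferrule_a_center [([226.1, 273.1], 0.23)]
scene gap_gauge [([418.9, 251.9], 0.93), ([372.8, 230.7], 0.23)]
scene go_gap [([428.8, 198.1], 0.69), ([368.7, 226.5], 0.68), ([307.3, 243.4], 0.51)]
scene nogo_gap [([427.2, 215.3], 0.62)]
scene pin_shoulder [([225.0, 273.0], 0.89), ([421.7, 252.0], 0.61)]
scene pin_tip [([224.3, 253.8], 0.89), ([228.1, 274.9], 0.68)]
scene pass_tray_in [([406.3, 206.2], 0.72)]
scene reject_tray_in [([204.8, 237.0], 0.67), ([476.0, 241.7], 0.19)]
{'intrinsics': array([[454.83316319,   0.        , 323.10071443],
       [  0.        , 454.83316319, 200.32859932],
       [  0.        ,   0.        ,   1.        ]]), 'k1': -0.11940516951153177, 'xyz': array([0.17185203, 0.01948116, 1.75724048]), 'attitude': array([-0.69915339, -0.06784328,  0.05859857,  0.70932928])}
top handle_a_center [([293.7, 211.9], 0.71), ([318.6, 190.4], 0.41)]
top handle_a_tenon [([292.8, 197.8], 0.55)]
top ferrule_a_center []
top gap_gauge [([269.8, 166.1], 0.83)]
top go_gap [([265.3, 152.7], 0.9), ([225.2, 167.0], 0.37)]
top nogo_gap [([263.8, 153.8], 0.62), ([320.2, 191.3], 0.27)]
top pin_shoulder [([402.2, 150.7], 0.97)]
top pin_tip [([399.8, 161.2], 0.66)]
top pass_tray_in [([255.6, 221.9], 0.94), ([267.3, 165.6], 0.49)]
top reject_tray_in [([419.3, 216.4], 0.82), ([346.2, 204.8], 0.2)]
1.1 [ 1.85363298e-05  8.46712798e-01  5.32050221e-01 -1.47730523e-05] [ 0.5536159  -0.47581078  1.0805594 ]
```

```bash
python3 - <<'E'
import cv2
t=cv2.imread("pics/top0.png")[90:270,180:480]; cv2.imwrite("pics/t0c.png",cv2.resize(t,None,fx=2.66,fy=2.66,interpolation=2))
t=cv2.imread("pics/scene0.png")[130:380,130:530]; cv2.imwrite("pics/s0c.png",cv2.resize(t,None,fx=2,fy=2,interpolation=2))
E
```

```text
(no output)
```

View pics/t0c.png

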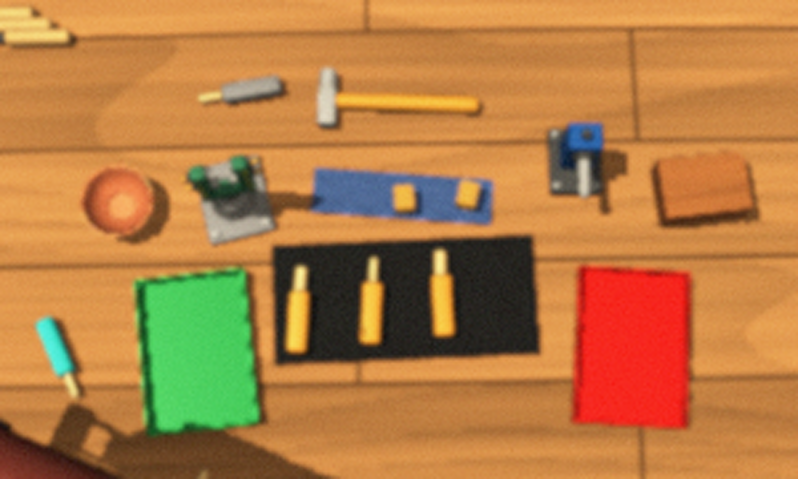

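View pics/s0c.png

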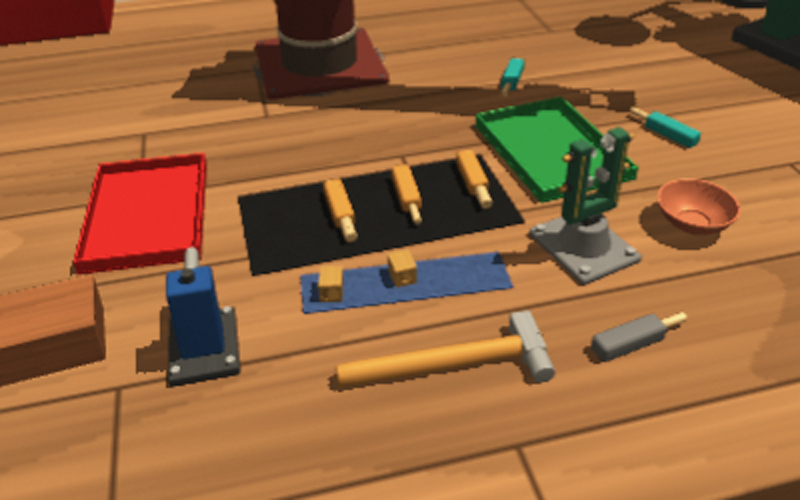

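```bash
cat >> h.py <<'E'
def snap(n,save=None):
    im,d=eyes.grab_frame(n)
    if save: cv2.imwrite(f"pics/{save}.png",im); np.save(f"pics/{save}.npy",d)
    return im,d,cloud(n,d)
def blobs(im,P,lo,hi,minpix=12,zr=(0.002,0.3)):
    hsv=cv2.cvtColor(im,cv2.COLOR_BGR2HSV); m=cv2.inRange(hsv,np.array(lo),np.array(hi))
    m[(P[...,2]<zr[0])|(P[...,2]>zr[1])]=0
    k,l,st,_=cv2.connectedComponentsWithStats(m); out=[]
    for i in range(1,k):
        if st[i,4]>=minpix: out.append((P[l==i],st[i],np.argwhere(l==i)))
    return out
E
python3 - <<'E'
from h import *
np.set_printoptions(precision=4,suppress=True)
for n in("top","scene"):
    im=cv2.imread(f"pics/{n}0.png");d=np.load(f"pics/{n}0.npy");P=cloud(n,d)
    hsv=cv2.cvtColor(im,cv2.COLOR_BGR2HSV)
    reg=(P[...,0]>.3)&(P[...,0]<1.0)&(abs(P[...,1])<.6)&(d>0)
    print(n,"bench z",np.median(P[...,2][reg&(abs(P[...,2])<.02)]),np.std(P[...,2][reg&(abs(P[...,2])<.006)]))
    # tall things
    m=(reg&(P[...,2]>.02)&(P[...,2]<.3)).astype(np.uint8)
    k,l,st,_=cv2.connectedComponentsWithStats(m)
    for i in range(1,k):
        if st[i,4]>10:
            q=P[l==i]; print(st[i],q.min(0),q.max(0),np.median(q,0),np.median(hsv[l==i],0))
    px=np.load(f"pics/{n}0.npy")
# sample colours
im=cv2.imread("pics/top0.png");hsv=cv2.cvtColor(im,cv2.COLOR_BGR2HSV);P=cloud("top",np.load("pics/top0.npy"))
for nm,(c,r) in dict(ga=(298,325),ta=(301,278),gb=(371,315),tb=(374,268),gc=(443,308),tc=(440,262),fb=(404,199),fc=(469,194),g=(200,350),r=(630,350),pin=(584,180),wood=(400,420),mat=(500,300)).items():
    u,v=180+c/2.66,90+r/2.66; print(nm,(round(u,1),round(v,1)),hsv[round(v),round(u)],P[round(v),round(u)])
E
```

```text
top bench z 0.0013371658439966794 0.0030660090757380445
[186  92  20  15 136] [0.8903 0.5194 0.02  ] [0.9526 0.5997 0.035 ] [0.9102 0.5705 0.0246] [ 20. 136. 239.]
[300 115  59  22 364] [ 0.7458 -0.1031  0.02  ] [0.8331 0.129  0.0392] [0.7805 0.0446 0.0256] [ 19.5 188.  228. ]
[262 118  24  10 130] [0.788  0.1889 0.0201] [0.8258 0.2826 0.0334] [0.8075 0.2353 0.0249] [ 18.  39. 175.]
[389 136  18  29 313] [ 0.6094 -0.2831  0.0209] [ 0.7223 -0.224   0.1401] [ 0.6764 -0.2472  0.1064] [106. 115. 137.]
[425 146  38  28 858] [ 0.5858 -0.5018  0.0201] [ 0.6882 -0.3659  0.0763] [ 0.6323 -0.4305  0.0596] [ 13. 184. 207.]
[248 148  31  26 440] [0.5988 0.2052 0.02  ] [0.6853 0.3104 0.1905] [0.6291 0.2556 0.113 ] [34.5 72.5 83. ]
[211 152  26  27 260] [0.5761 0.378  0.0201] [0.6856 0.4814 0.0498] [0.6468 0.4409 0.032 ] [ 10.  177.  200.5]
[328 159   8  11  66] [ 0.6098 -0.009   0.0201] [0.6516 0.0188 0.0401] [0.629  0.0034 0.0312] [ 19. 177. 234.]
[352 158   9  10  64] [ 0.6153 -0.1071  0.0231] [ 0.6523 -0.0743  0.0425] [ 0.6343 -0.0906  0.0307] [ 19.  174.5 234. ]
[343 184   8  33 173] [ 0.4229
[... 3350 characters left out ...]
.4422 0.1611 0.0213]
ta (293.2, 194.5) [ 24 113 240] [0.5074 0.1564 0.0305]
gb (319.5, 208.4) [ 23 178 248] [0.4544 0.0562 0.033 ]
tb (320.6, 190.8) [ 21 128 199] [0.5225 0.0478 0.0251]
gc (346.5, 205.8) [ 21 189 247] [ 0.4615 -0.0517  0.0269]
tc (345.4, 188.5) [ 26 100 247] [ 0.5339 -0.0458  0.0205]
fb (331.9, 164.8) [ 21 180 241] [0.6252 0.0034 0.0279]
fc (356.3, 162.9) [ 20 181 239] [ 0.6313 -0.0908  0.0297]
g (255.2, 221.6) [ 64 164 208] [0.4077 0.3076 0.0027]
r (416.8, 221.6) [  1 227 246] [ 0.3977 -0.3238  0.0051]
pin (399.5, 157.7) [ 23  40 198] [ 0.633  -0.2551  0.0883]
wood (330.4, 247.9) [ 15 166 190] [ 0.3029  0.0163 -0.0017]
mat (368.0, 202.8) [10 36 43] [ 0.4763 -0.1353  0.0022]
```

```bash
python3 - <<'E'
from h import *
np.set_printoptions(precision=4,suppress=True)
C={}
for n in("top","scene"):
    im=cv2.imread(f"pics/{n}0.png");d=np.load(f"pics/{n}0.npy");P=cloud(n,d);C[n]=(im,P)
    hsv=cv2.cvtColor(im,cv2.COLOR_BGR2HSV)
    def rect(q):
        (c,s,a)=cv2.minAreaRect((q[:,:2]*1000).astype(np.float32)); return np.array(c)/1000,np.array(s),round(a,1)
    X,Y,Z=P[...,0],P[...,1],P[...,2]
    g=(X>.56)&(X<.70)&(Y>.19)&(Y<.33)&(d>0)
    for z0,z1 in((.06,.20),(.165,.20),(.13,.165),(.065,.1),(-.0,.03)):
        q=P[g&(Z>z0)&(Z<z1)]
        if z1<.05: q=P[g&(Z>.006)&(Z<z1)&(hsv[...,1]<70)]
        if len(q)>5: print(n,"gauge",z0,len(q),rect(q),"min",q.min(0),"max",q.max(0))
    p=(X>.56)&(X<.76)&(Y>-.31)&(Y<-.19)&(d>0)
    for z0,z1 in((.07,.105),(.105,.14)):
        q=P[p&(Z>z0)&(Z<z1)]
        print(n,"pin",z0,len(q),rect(q),q.min(0),q.max(0))
    for nm,h0,h1 in(("green",45,75),("red",0,9)):
        m=(hsv[...,0]>=h0)&(hsv[...,0]<=h1)&(hsv[...,1]>140)&(hsv[...,2]>90)&(X>.25)&(X<.56)&(abs(Y)>.2)&(Z<.03)&(abs(Y)<.46)
        print(n,nm,rect(P[m]))
# top: gauge ascii of z>0.12
q=[]
for n in C:
    P=C[n][1]; X,Y,Z=P[...,0],P[...,1],P[...,2]
    k=P[(X>.56)&(X<.70)&(Y>.19)&(Y<.33)&(Z>.06)]; q.append(k)
    pin=P[(X>.56)&(X<.76)&(Y>-.31)&(Y<-.19)&(Z>.085)&(Z<.2)]
    img=np.full((600,520,3),255,np.uint8)
    for a in k: cv2.circle(img,(int((.33-a[1])*3500),int((.72-a[0])*3500)),3,tuple(int(v) for v in cv2.applyColorMap(np.uint8([[np.clip((a[2]-.06)/.13*255,0,255)]]),2)[0,0]),-1)
    img2=np.full((600,280,3),255,np.uint8)
    for a in pin: cv2.circle(img2,(int((-.215-a[1])*3500),int((.74-a[0])*3500)),3,tuple(int(v) for v in cv2.applyColorMap(np.uint8([[np.clip((a[2]-.08)/.05*255,0,255)]]),2)[0,0]),-1)
    C[n]=np.hstack([img,img2])
both=np.vstack([C["top"][:560],C["scene"][:560]])
cv2.imwrite("pics/sc.png",cv2.resize(both,None,fx=.53,fy=.53,interpolation=3))
E
```

```text
top gauge 0.06 320 (array([0.6285, 0.2564]), array([ 37.6478, 107.9156]), 12.9) min [0.6123 0.2052 0.0604] max [0.6547 0.3104 0.1905]
top gauge 0.165 118 (array([0.6355, 0.2583]), array([ 23.1972, 106.814 ]), 12.8) min [0.6175 0.207  0.165 ] max [0.6534 0.3102 0.1905]
top gauge 0.13 45 (array([0.6314, 0.2578]), array([ 19.568 , 103.9617]), 17.2) min [0.6178 0.208  0.1307] max [0.6547 0.3104 0.1639]
top gauge 0.065 80 (array([0.6351, 0.2568]), array([21.8155, 77.9297]), 13.3) min [0.6171 0.2187 0.0655] max [0.6462 0.293  0.0995]
top gauge -0.0 299 (array([0.6357, 0.2577]), array([118.3389,  95.8221]), 11.9) min [0.5731 0.2009 0.006 ] max [0.69   0.3046 0.0298]
top pin 0.07 107 (array([ 0.6619, -0.2548]), array([98.7841, 47.3081]), 15.5) [ 0.6094 -0.2757  0.0708] [ 0.7053 -0.2262  0.1045]
top pin 0.105 161 (array([ 0.6799, -0.2514]), array([50.341 , 65.1175]), 86.4) [ 0.6472 -0.2779  0.1057] [ 0.7123 -0.226   0.132 ]
top green (array([0.4065, 0.3107]), array([230.2707, 163.6563]), 5.8)
top red (array([ 0.4073, -0.3259]), array([174.5322, 238.6818]), 85.8)
scene gauge 0.06 1064 (array([
[... 362 characters left out ...]
7  0.3121 0.1648]
scene gauge 0.065 315 (array([0.6373, 0.2598]), array([22.3582, 80.9821]), 13.7) min [0.6215 0.2193 0.0651] max [0.6562 0.3006 0.1   ]
scene gauge -0.0 771 (array([0.6376, 0.2572]), array([119.1104,  95.9315]), 14.5) min [0.5796 0.2002 0.006 ] max [0.6997 0.3171 0.0298]
scene pin 0.07 349 (array([ 0.6658, -0.2421]), array([ 48.8531, 105.824 ]), 76.7) [ 0.6097 -0.277   0.0704] [ 0.7148 -0.2268  0.1048]
scene pin 0.105 372 (array([ 0.694 , -0.2519]), array([49.7078, 41.032 ]), 89.6) [ 0.6736 -0.2768  0.1052] [ 0.7145 -0.2269  0.1293]
scene green (array([0.4061, 0.311 ]), array([234.6251, 165.3459]), 6.7)
scene red (array([ 0.3852, -0.3271]), array([177.8182, 274.2924]), 85.5)
```

View pics/sc.png

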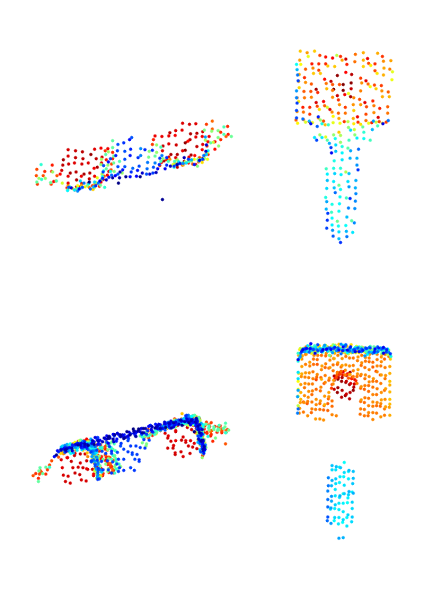

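```bash
cat >> h.py <<'E'
import time
TCP_UP=0.006   # TCP above grasp point
def quat(yaw):  # tool down, tool x along (-sin,cos)
    x=np.array([-np.sin(yaw),np.cos(yaw),0]); z=np.array([0,0,-1.]); M=np.stack([x,np.cross(z,x),z],1)
    q=R.from_matrix(M).as_quat(); return np.array([q[3],q[0],q[1],q[2]])
def ux(yaw): return np.array([np.cos(yaw),np.sin(yaw)])
def uy(yaw): return np.array([-np.sin(yaw),np.cos(yaw)])
def parts(n,xr,yr,zmin=.010,save=None,data=None):
    """yellow/brass parts on the pads: list of (centre xy, yaw of long axis, [long, short], pixels), left to right"""
    im,d,P=data or snap(n,save)
    hsv=cv2.cvtColor(im,cv2.COLOR_BGR2HSV)
    m=cv2.inRange(hsv,(13,70,130),(32,255,255))
    m[(P[...,0]<xr[0])|(P[...,0]>xr[1])|(P[...,1]<yr[0])|(P[...,1]>yr[1])|(P[...,2]<zmin)|(P[...,2]>.06)|(d<=0)]=0
    k,l,st,_=cv2.connectedComponentsWithStats(m); out=[]
    for i in range(1,k):
        if st[i,4]<35: continue
        q=P[l==i][:,:2]
        b=cv2.boxPoints(cv2.minAreaRect((q*1000).astype(np.float32)))/1000
        e1,e2=b[1]-b[0],b[2]-b[1]
        if np.linalg.norm(e1)<np.linalg.norm(e2): e1,e2=e2,e1
        if e1[0]<0: e1=-e1
        out.append((b.mean(0),np.arctan2(e1[1],e1[0]),[np.linalg.norm(e1),np.linalg.norm(e2)],q))
    return sorted(out,key=lambda o:-o[0][1])
def handle_pose(o):
    c,yaw,(L,W),q=o; u=ux(yaw); s=(q-c)@u; w=(q-c)@uy(yaw)
    a,b=np.ptp(w[s>L/2-.030]),np.ptp(w[s<-L/2+.030])   # tenon end is narrower
    if a>b: yaw=yaw+np.pi; u=-u
    return c-u*.018,yaw
E
python3 - <<'E'
from h import *
np.set_printoptions(precision=4,suppress=True)
for n in("top","scene"):
    im=cv2.imread(f"pics/{n}0.png");d=np.load(f"pics/{n}0.npy");P=cloud(n,d)
    for o in parts(n,(.37,.6),(-.2,.22),data=(im,d,P)): print(n,"H",handle_pose(o),o[2],len(o[3]))
    for o in parts(n,(.59,.7),(-.15,.12),zmin=.02,data=(im,d,P)): print(n,"F",o[0],np.degrees(o[1]),o[2],len(o[3]))
    X,Y,Z=P[...,0],P[...,1],P[...,2]
    q=P[(X>.59)&(X<.66)&(Y>-.28)&(Y<-.22)&(Z>.088)]
    f=np.polyfit(q[:,0],q[:,1],1); print("pin",len(q),f,np.polyval(f,.64),q[:,0].min(),np.percentile(q[:,1],[5,95]), np.percentile(q[:,2],95))
    q=P[(X>.665)&(X<.73)&(Y>-.29)&(Y<-.21)&(Z>.112)]; print("block",cv2.minAreaRect((q[:,:2]*1000).astype(np.float32)))
for nm,p,yaw in (("a",(.427,.161,.33),0),("gauge",(.561,.242,.30),.223),("gauge low",(.561,.242,.12),.223),("green",(.35,.27,.05),.1),("red",(.35,-.29,.03),-.07),("ferr",(.63,0,.031),0),("pin",(.65,-.252,.104),0)):
    print(nm,solver.solve_ik(list(p),quat(yaw)))
E
```

```text
top H (array([0.4482, 0.163 ], dtype=float32), np.float32(-0.0006066465)) [np.float32(0.12893209), np.float32(0.02906256)] 204
top H (array([0.4591, 0.0544], dtype=float32), np.float32(-0.013378412)) [np.float32(0.12548575), np.float32(0.02725814)] 193
top H (array([ 0.469 , -0.0495], dtype=float32), np.float32(0.032531746)) [np.float32(0.12761904), np.float32(0.028171143)] 201
top F [0.6293 0.0053] -1.1857892 [np.float32(0.0340388), np.float32(0.027542714)] 63
top F [ 0.634  -0.0892] -4.9921093 [np.float32(0.036395863), np.float32(0.027175847)] 62
pin 62 [-0.0688 -0.2067] -0.2507237965949215 0.6093578472934561 [-0.2588 -0.2426] 0.10316092103644428
block ((690.4078979492188, -251.59263610839844), (49.82368469238281, 43.500343322753906), 87.55009460449219)
scene H (array([0.4459, 0.1624], dtype=float32), np.float32(-0.07715174)) [np.float32(0.12885065), np.float32(0.026295697)] 212
scene H (array([0.4601, 0.0551], dtype=float32), np.float32(-0.058593962)) [np.float32(0.12518002), np.float32(0.026691664)] 208
scene H (array([ 0.4703, -0.0483], dtype=float32), np.float32(0.031740565)) [
[... 188 characters left out ...]
32(0.03703128), np.float32(0.028173838)] 113
pin 67 [-0.0199 -0.2372] -0.24999453475002262 0.6097455935902749 [-0.2566 -0.2432] 0.09907456021902489
block ((694.0879516601562, -252.06712341308594), (40.925418853759766, 49.60981750488281), 0.3428924083709717)
a [-0.7899 -0.1177  0.303   1.7892  0.0352  1.4649  1.0782]
gauge [-0.6795  0.2323  0.2425  1.496  -0.056   1.42    1.359 ]
gauge low [-0.6487  0.3529  0.2068  1.7215 -0.0807  1.0755  1.3779]
green [-0.8824  0.1274  0.1316  2.17   -0.0223  0.8454  0.9337]
red [ 0.7354  0.1934 -0.1518  2.1429  0.0402  0.8078  2.0594]
ferr [-0.4249  0.5201  0.4547  1.746  -0.274   0.9386  1.7117]
pin [-0.228   0.6452  0.7832  1.5246 -0.4786  1.1714  2.2137]
```

```bash
cat >> h.py <<'E'
G=np.array([.6367,.2588]); GY=.223
GREEN=(np.array([.4063,.3109]),np.radians(6.0)); RED=(np.array([.4073,-.3259]),np.radians(-4.2))
HI=.30; BACK=.015
def log(*a): print(f"[{robot.read_time():.1f}]",*a,flush=True)
def go(xy,z,yaw): robot.movep([float(xy[0]),float(xy[1]),z],quat(yaw))
def line(xy,z,vel=.15): robot.servo_line([float(xy[0]),float(xy[1]),float(z)],vel=vel)
def pick(xy,yaw,z=.031,opening=.055,f=60):
    robot.gripper_to(opening,f); go(xy,.14,yaw); line(xy,z,.12)
    robot.gripper_to(0.0,f); w=robot.read_gripper_width(); log("grip width",w)
    line(xy,HI,.35); log("lifted, width",robot.read_gripper_width()); return w
def place(tray,local,z=.037,yaw_off=0.):
    c,yaw=tray; xy=c+ux(yaw)*local[0]+uy(yaw)*local[1]
    go(xy,.25,yaw+yaw_off); line(xy,.07,.2); line(xy,z,.06)
    robot.gripper_to(.041); line(xy,.25,.35); log("placed",robot.read_gripper_width())
def force(): return np.mean([robot.read_wrist_force() for _ in range(3)],0)
def gauge_xy(back=BACK,dx=0,dy=0): return G-ux(GY)*(.063+back-dx)+uy(GY)*dy
def test_handle(off=.016,dy=0):
    """lower the tenon until stopped; returns axis height above nogo edges"""
    xy=gauge_xy(dy=dy); go(xy,HI,GY); line(xy,.205+off,.2); robot.dwell(.2); b=force()
    z=.195
    while z>.100:
        line(xy,z+off,.04); dF=force()-b
        fy=dF[:2]@uy(GY)
        if np.linalg.norm(dF)>1.0: log("axis",round(z-.125,4),"Fz",round(dF[2],1),"Fy",round(fy,1),"Fx",round(dF[:2]@ux(GY),1))
        if dF[2]>4: break
        z-= .001 if (dF[2]>1.2 or .126<z<.134) else .003
    robot.dwell(.4); dF=force()-b; log("end axis above nogo",round(robot.read_position()[2]-off-.125,4),"dF",np.round(dF,1),"width",robot.read_gripper_width())
    return robot.read_position()[2]-off-.125,dF
def leave_gauge():
    p=robot.read_position(); line(p[:2],HI,.25)
E
python3 - <<'E'
from h import *
xy,yaw=np.array([.4471,.1627]),-.03
robot.movep([.44,.20,HI],quat(0)); log("up")
pick(xy-BACK*ux(yaw),yaw)
xy=gauge_xy(); go(xy,HI,GY); line(xy,.205+.016,.2); log(force())
snap("top","t1"); snap("scene","s1"); log()
t=cv2.imread("pics/top0.png")
a=cv2.imread("pics/s1.png")[150:330,330:530]; b=cv2.imread("pics/t1.png")[110:240,220:365]
cv2.imwrite("pics/c1.png",np.hstack([cv2.resize(a,(400,360),interpolation=2),cv2.resize(b,(400,360),interpolation=2)]))
E
```

```text
[2.6] up
[5.8] grip width 0.02739627245309009
[6.8] lifted, width 0.027427284431413148
[8.0] [ 0.18609218 -0.03115116 -0.4317706 ]
[8.1]
```

View pics/c1.png

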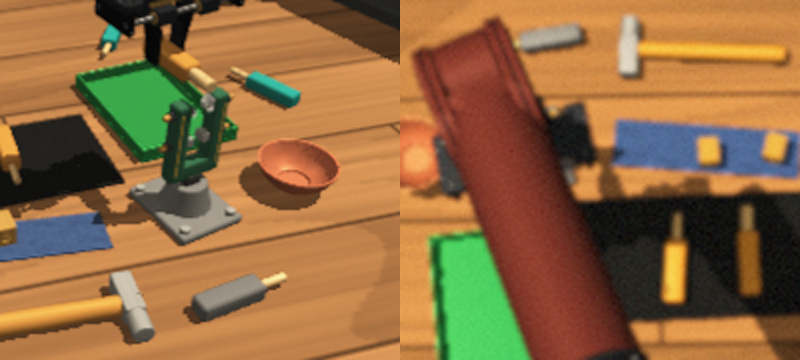

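The handle is gripped with its tenon level over the gauge mouth (scene crop, left half, about (210,85)). The other two handles have not moved. Next I lower it by feel.

```bash
python3 - <<'E'
from h import *
z,dF=test_handle()
E
```

```text
[9.6] axis 0.07 Fz -1.2 Fy 0.1 Fx 0.7
[10.1] axis 0.064 Fz -1.0 Fy 0.2 Fx 0.6
[10.4] axis 0.061 Fz -1.5 Fy -0.7 Fx -0.6
[10.9] axis 0.055 Fz -0.7 Fy -0.2 Fx -1.1
[11.6] axis 0.046 Fz -0.8 Fy 1.2 Fx 1.3
[11.9] axis 0.043 Fz -1.2 Fy 2.7 Fx 0.9
[12.1] axis 0.04 Fz -1.4 Fy 2.9 Fx 1.2
[12.4] axis 0.037 Fz -1.0 Fy 3.6 Fx 0.4
[12.6] axis 0.034 Fz -1.6 Fy 1.9 Fx 1.2
[12.9] axis 0.031 Fz -1.6 Fy 0.4 Fx 0.2
[15.1] axis 0.006 Fz 0.5 Fy 1.1 Fx -1.4
[15.4] axis 0.005 Fz 3.6 Fy 1.5 Fx -0.3
[15.6] axis 0.004 Fz 3.4 Fy 3.1 Fx 0.9
[15.9] axis 0.003 Fz 5.1 Fy 4.3 Fx -0.4
[16.3] end axis above nogo 0.0033 dF [-1.2  5.7  4.4] width 0.028039407105729813
```

```bash
python3 - <<'E'
from h import *
leave_gauge(); place(GREEN,(-.060,.036),z=.034)
robot.movep([.40,.33,.35],quat(0))
for n in("top","scene"):
    D=snap(n,n+"2")
    for o in parts(n,(.37,.6),(-.2,.22),data=D): log(n,"H",*handle_pose(o),np.round(o[2],3),len(o[3]))
    for o in parts(n,(.59,.7),(-.15,.12),zmin=.02,data=D): log(n,"F",o[0],np.degrees(o[1]),np.round(o[2],3))
    for o in parts(n,(.25,.56),(.2,.42),data=D): log(n,"green",*handle_pose(o),np.round(o[2],3))
E
```

```text
[21.1] placed 0.041161604251169534
[21.7] top H [0.45916918 0.05447564] -0.009603382 [0.125 0.028] 193
[21.7] top H [ 0.4483869  -0.06172182] -0.025670992 [0.127 0.027] 198
[21.7] top F [0.6286897  0.00528908] -1.2251787 [0.036 0.028]
[21.7] top F [ 0.6343179  -0.08998252] -10.060748 [0.037 0.027]
[21.8] scene H [0.4601641  0.05523771] -0.046258982 [0.126 0.027] 214
[21.8] scene H [ 0.44842976 -0.06343124] -0.01895833 [0.129 0.027] 235
[21.8] scene F [0.6281796  0.00650062] 2.6304426 [0.038 0.029]
[21.8] scene F [ 0.63453615 -0.08857451] -15.481535 [0.038 0.028]
[21.8] scene green [0.34999195 0.33944175] 0.08269427 [0.102 0.027]
```

```bash
python3 - <<'E'
from h import *
xy,yaw=np.array([.4597,.0549]),-.025
go([.44,.06],HI,0)
pick(xy-BACK*ux(yaw),yaw)
z,dF=test_handle(dy=.0025)
E
```

```text
[25.8] grip width 0.027492895944330322
[26.7] lifted, width 0.027378013446642094
[28.7] axis 0.07 Fz 1.1 Fy 0.5 Fx -1.3
[29.0] axis 0.067 Fz 1.2 Fy 0.7 Fx 0.3
[29.7] axis 0.06 Fz 1.4 Fy 1.4 Fx -0.9
[30.0] axis 0.059 Fz 0.9 Fy 0.9 Fx 0.0
[30.2] axis 0.056 Fz 0.1 Fy -0.0 Fx 1.0
[30.5] axis 0.053 Fz 0.8 Fy 0.7 Fx -0.6
[30.7] axis 0.05 Fz 0.7 Fy 0.7 Fx 0.4
[31.0] axis 0.047 Fz 1.2 Fy 0.3 Fx 0.9
[31.2] axis 0.044 Fz 1.5 Fy 0.5 Fx -0.1
[31.5] axis 0.043 Fz 0.7 Fy 0.6 Fx -0.8
[31.7] axis 0.04 Fz 1.2 Fy 0.4 Fx -0.1
[32.2] axis 0.036 Fz 1.0 Fy 0.6 Fx 0.1
[32.5] axis 0.033 Fz 1.5 Fy 0.9 Fx 0.9
[33.0] axis 0.029 Fz 1.0 Fy 0.3 Fx -0.3
[33.2] axis 0.026 Fz 0.8 Fy -0.3 Fx -0.6
[33.5] axis 0.023 Fz 1.0 Fy -0.1 Fx -1.0
[34.0] axis 0.017 Fz 0.9 Fy 1.1 Fx 0.1
[34.5] axis 0.011 Fz 1.2 Fy -0.4 Fx -0.2
[34.7] axis 0.008 Fz 1.3 Fy 0.5 Fx 0.1
[35.0] axis 0.007 Fz 0.8 Fy 0.4 Fx 0.9
[35.2] axis 0.006 Fz 1.5 Fy 1.0 Fx -0.2
[35.7] axis 0.004 Fz 1.0 Fy 0.3 Fx 0.1
[36.0] axis 0.003 Fz 0.7 Fy 0.8 Fx -0.3
[36.2] axis 0.002 Fz 1.0 Fy -0.5 Fx 0.6
[36.5] axis 0.001 Fz 0.8 Fy 0.9 Fx 0.1
[37.2] axis -0.008 Fz 0.9 Fy 0.2 Fx -0.7
[37.7] axis -0.014 Fz 1.1 Fy 0.6 Fx -0.3
[38.5] axis -0.023 Fz 1.1 Fy -0.8 Fx 0.1
[38.9] end axis above nogo -0.0229 dF [-0.2 -0.3  1.1] width 0.027675773763532033
```

Handle b passes clean through no-go, so it is a reject and goes in the red tray. Then I pick and test c.

```bash
python3 - <<'E'
from h import *
leave_gauge(); go([.46,0],HI,0); place(RED,(-.060,0),z=.034)
D={}
for n in("top","scene"):
    D=snap(n,n+"3")
    for o in parts(n,(.37,.6),(-.2,.22),data=D): log(n,"H",*handle_pose(o),np.round(o[2],3),len(o[3])); last=handle_pose(o)
    for o in parts(n,(.59,.7),(-.15,.12),zmin=.02,data=D): log(n,"F",o[0],np.degrees(o[1]),np.round(o[2],3))
E
```

```text
[45.8] placed 0.04097101186196876
[45.9] top H [ 0.44763857 -0.06157442] -0.018310064 [0.127 0.027] 199
[45.9] top F [0.6293091  0.00442155] 2.6492517 [0.036 0.027]
[45.9] top F [ 0.63433456 -0.09046441] -13.643293 [0.036 0.028]
[45.9] scene H [ 0.4487558  -0.06349816] -0.023427956 [0.127 0.026] 235
[45.9] scene F [0.6286964  0.00623153] 2.4342134 [0.037 0.028]
[45.9] scene F [ 0.63400626 -0.08751521] -11.067652 [0.037 0.028]
```

```bash
python3 - <<'E'
from h import *
xy,yaw=np.array([.4482,-.0625]),-.021
go([.44,-.06],HI,0)
pick(xy-BACK*ux(yaw),yaw)
z,dF=test_handle(dy=.0025)
if abs(z-.004)<.005 and dF[2]>2.5:
    leave_gauge(); place(GREEN,(-.060,-.038),z=.034)
    robot.movep([.5,.0,.35],quat(0)); log()
    snap("top","t4"); snap("scene","s4")
    a=cv2.imread("pics/s4.png")[130:330,150:500]; b=cv2.imread("pics/t4.png")[100:270,190:470]
    cv2.imwrite("pics/c4.png",np.vstack([cv2.resize(a,(525,300),interpolation=2),cv2.resize(b,(525,300),interpolation=2)]))
E
```

```text
[50.0] grip width 0.027419486570748323
[50.9] lifted, width 0.027870181322568445
[53.3] axis 0.07 Fz 1.5 Fy 0.0 Fx 1.6
[53.5] axis 0.069 Fz 1.2 Fy -0.1 Fx 1.1
[53.8] axis 0.066 Fz 0.7 Fy -0.1 Fx 1.1
[54.0] axis 0.063 Fz 1.3 Fy 0.7 Fx 1.0
[54.3] axis 0.062 Fz 0.6 Fy 0.8 Fx 1.4
[54.5] axis 0.059 Fz 1.3 Fy 0.4 Fx 0.0
[54.8] axis 0.058 Fz 1.0 Fy 0.2 Fx 1.4
[55.3] axis 0.052 Fz 0.8 Fy 0.6 Fx 1.4
[55.5] axis 0.049 Fz 0.4 Fy 0.1 Fx 1.2
[55.8] axis 0.046 Fz 1.1 Fy -0.1 Fx -0.3
[56.3] axis 0.04 Fz -0.2 Fy 1.0 Fx 1.2
[56.5] axis 0.037 Fz -0.5 Fy 0.4 Fx 0.8
[56.8] axis 0.034 Fz 0.4 Fy 0.2 Fx 1.9
[57.3] axis 0.028 Fz 0.1 Fy 1.2 Fx 1.5
[57.5] axis 0.025 Fz 1.1 Fy 0.2 Fx 1.4
[58.0] axis 0.019 Fz 0.1 Fy 0.6 Fx 1.0
[58.5] axis 0.013 Fz 0.1 Fy 0.2 Fx 1.0
[59.0] axis 0.007 Fz -0.0 Fy 1.2 Fx 0.9
[59.3] axis 0.006 Fz 1.7 Fy 0.2 Fx 0.3
[59.5] axis 0.005 Fz 1.8 Fy -0.6 Fx 1.6
[59.8] axis 0.004 Fz 2.3 Fy -0.7 Fx 1.1
[60.0] axis 0.003 Fz 4.7 Fy -3.8 Fx 0.7
[60.4] end axis above nogo 0.0032 dF [ 3.  -3.3  4.2] width 0.027766336221181173
[65.2] placed 0.04108768510760285
[66.5]
```

View pics/c4.png

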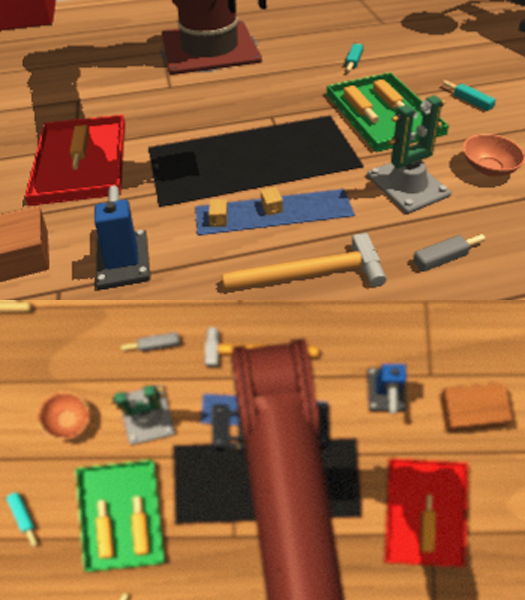

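Both good handles lie in the green tray at crop (103,530) and (138,525), and handle b lies in the red tray at (428,525). The fourth place on the mat is empty. Next are the ferrules; the left one is at crop (270,200) and the right one at (218,212) in the scene half.

```bash
cat >> h.py <<'E'
TIP=np.array([.609,-.2495]); PY=-.026; SH=TIP+.055*ux(PY)
def test_ferrule(dy=0,dz=0,off=.014,start=-.034,go_down=True):
    """advance along the pin until stopped; s = centre relative to tip along pin x"""
    pt=lambda s: TIP+s*ux(PY)+dy*uy(PY); z=.090+off+dz; s=start
    if go_down: go(pt(s),HI,PY); line(pt(s),z,.2)
    else: line(pt(s),z,.05)
    robot.dwell(.2); b=force(); hits=0
    while s<.041:
        s+=.001 if (-.022<s<-.008 or s>.033) else .002
        line(pt(s),z,.04); d=force()-b; fx,fy=d[:2]@ux(PY),d[:2]@uy(PY)
        if abs(fx)>1.5 or abs(fy)>2 or abs(d[2])>2: log("s",round(s,4),"Fx",round(fx,1),"Fy",round(fy,1),"Fz",round(d[2],1))
        if fx<-4: break
    robot.dwell(.4); d=force()-b; p=np.array(robot.read_position())
    s=(p[:2]-TIP)@ux(PY); log("end s(tip)",round(s,4),"s(shoulder)",round(s-.055,4),"F",np.round([d[:2]@ux(PY),d[:2]@uy(PY),d[2]],1),"w",robot.read_gripper_width())
    return s,d
def off_pin(dy=0,dz=0,off=.014):
    line(TIP-.040*ux(PY)+dy*uy(PY),.090+off+dz,.15); line(TIP-.040*ux(PY),HI,.3)
E
python3 - <<'E'
from h import *
xy,yaw=np.array([.629,.0054]),.02
go(xy,HI,yaw); pick(xy,yaw)
test_ferrule()
E
```

```text
[70.1] grip width 0.027709027515861812
[71.0] lifted, width 0.02725799304436057
[74.3] s -0.026 Fx 0.1 Fy 2.3 Fz 0.8
[76.6] s -0.015 Fx -1.8 Fy -0.9 Fz -0.1
[76.8] s -0.014 Fx -3.5 Fy -2.6 Fz -0.1
[77.1] s -0.013 Fx -4.7 Fy -3.8 Fz -0.4
[77.5] end s(tip) -0.0137 s(shoulder) -0.0687 F [-3.5 -3.8  0.4] w 0.02773446846053557
```

```bash
python3 - <<'E'
from h import *
line(TIP-.022*ux(PY),.104,.05)
test_ferrule(dy=-.002,start=-.022,go_down=False)
E
```

```text
[80.5] s -0.012 Fx -1.4 Fy 0.0 Fz 2.6
[80.8] s -0.011 Fx -5.6 Fy 0.8 Fz 3.4
[81.2] end s(tip) -0.0118 s(shoulder) -0.0668 F [-5.1  0.9  3.9] w 0.027534609183240303
```

```bash
python3 - <<'E'
from h import *
off_pin(dy=-.002); place(RED,(.070,0),z=.034)
robot.movep([.42,-.2,.35],quat(0))
f=[]
for n in("top","scene"):
    for o in parts(n,(.57,.72),(-.2,.12),zmin=.02,save=n+"5"): log(n,"F",o[0],np.degrees(o[1]),np.round(o[2],3)); f.append(o)
xy=np.mean([o[0] for o in f],0); yaw=float(np.mean([o[1] for o in f])); log(xy,yaw)
if len(f)==2 and np.linalg.norm(f[0][0]-f[1][0])<.006:
    go(xy,HI,yaw); pick(xy,yaw); test_ferrule(dy=-.002,dz=.0015)
E
```

```text
[86.1] placed 0.04075918246826477
[86.9] top F [ 0.6332995 -0.0905157] -12.381354 [0.036 0.028]
[86.9] scene F [ 0.63421804 -0.08740847] -10.78711 [0.038 0.028]
[86.9] [ 0.6337588  -0.08896209] -0.20218300819396973
[90.8] grip width 0.02770594433475602
[91.8] lifted, width 0.027834660770132275
[101.8] s 0.016 Fx -0.1 Fy -0.7 Fz -2.0
[102.0] s 0.018 Fx 0.5 Fy -0.1 Fz -2.2
[102.5] s 0.022 Fx 1.7 Fy -0.1 Fz -1.3
[105.0] s 0.038 Fx -4.6 Fy 0.6 Fz 2.0
[105.5] end s(tip) 0.0373 s(shoulder) -0.0177 F [-5.3  0.2  2.4] w 0.027333778121717743
```

Home at the shoulder (-17.7 mm), so it is good and goes in the green tray.

```bash
python3 - <<'E'
from h import *
off_pin(dy=-.002,dz=.0015); go([.48,0],HI,0); place(GREEN,(.070,0),z=.034)
robot.movep([.52,.0,.38],quat(0)); log()
for n in("top","scene"):
    D=snap(n,n+"6")
    for yr in((.2,.4),(-.42,-.22)):
        for o in parts(n,(.28,.53),yr,zmin=.012,data=D): log(n,o[0],np.round(o[2],3),round(np.degrees(o[1])),"zmax")
a=cv2.imread("pics/scene6.png")[130:330,150:500]; b=cv2.imread("pics/top6.png")[100:270,190:470]
cv2.imwrite("pics/c6.png",np.vstack([cv2.resize(a,(525,300),interpolation=2),cv2.resize(b,(525,300),interpolation=2)]))
E
```

```text
[112.5] placed 0.040984256971938575
[113.8]
[113.9] top [0.37655425 0.34315392] [0.122 0.028] 5 zmax
[113.9] top [0.47667536 0.31685555] [0.036 0.029] 6 zmax
[113.9] top [0.38301116 0.26938796] [0.122 0.028] 5 zmax
[113.9] top [ 0.38030344 -0.32402715] [0.119 0.022] -2 zmax
[113.9] scene [0.36766207 0.3411668 ] [0.104 0.027] 5 zmax
[113.9] scene [0.3867742 0.2676525] [0.126 0.027] 4 zmax
```

View pics/c6.png

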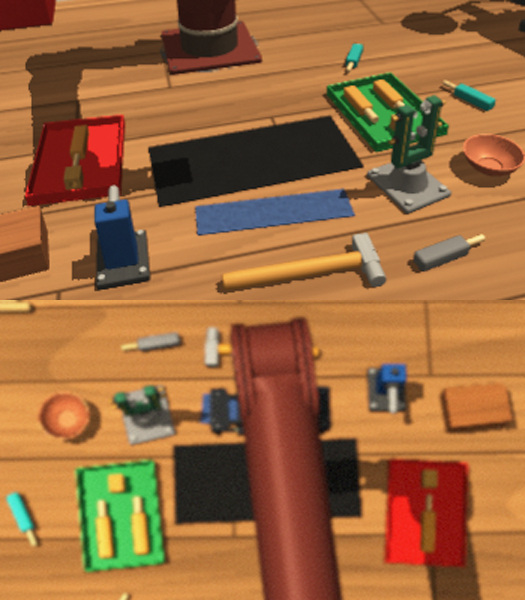

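```bash
python3 -c "
from h import *
ticket.finish_job(); log('done')"
```

```text
the job is handed in; nothing more can be done
the job is handed in; nothing more can be done
```

The job is handed in at about 114 s of the 210 s. All five pieces present were tested in order and laid in the trays. There were three handles and two ferrules; the places for handle_d and ferrule_a were empty.

| Piece | What the gauge showed | Tray |
|---|---|---|
| handle_a | Through go, stopped by no-go with its axis about 3 mm above the gap edges, pressed at about 4 N | Green |
| handle_b | Right through no-go, axis 23 mm below the gap edges, about 1 N felt at the end | Red |
| handle_c | Through go, stopped by no-go with its axis about 3 mm above, pressed at about 4 N | Green |
| ferrule_b | Stopped at the pin's end, pressed at about 5 N | Red |
| ferrule_c | Home to the shoulder, centre 17.7 mm from it | Green |

- **Knocked piece:** handle_c had been knocked about 2.5 cm aside by the time I looked again after placing handle_a. I picked it up from its new position.
- **Off-line first contacts:** handle_a rubbed one side of the go gap on the way down with about 3–4 N sideways, so I shifted later handles by 2.5 mm. ferrule_b first met the pin slightly to one side, so I moved it 2 mm across and pressed again; it still would not go on.
- **Last pictures:** both trays show their pieces lying flat and released, with the hammer, bowl and wood block where they were. The automatic finder missed ferrule_b in the shaded red tray, but it is plain to see in both pictures.

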